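# Close up the loaded stone shaker and start its timer

## Task

The pan of the stone-sizing shaker is loaded: put on the lid that fits it, setting it down into the pan without dropping it until its edge lies flat on the rim all round. Then swing the wire clamp frame over and down until its feet rest on the lid, and last push the timer lever round to its stop and let it spring back. Leave the other lid and the other loose things on the bench where they are.

Things in the scene. Friction and masses are not known exactly. Their poses are not given: they have to be found in the camera images.
- shaker: grey bench machine, fixed. Origin on the bench under its pan's middle; y along the pan's length, z up, x away from the robot. Base 60 mm high, x -85 to 115, y -115 to 185 mm. Black timer housing at the pan's +y end (y 117 to 173 mm, x +-43 mm), top 100 mm over the bench. Two clamp posts behind the pan at x 100, y +-57 mm, 121 mm tall
- pan_mouth (a point): centre of the opening of the shaker's steel pan, at rim height, 105 mm over the bench; axes as the shaker. Pan 124 (x) x 194 (y) mm outside, 112 x 182 mm inside; its stones lie 14 mm or more below the rim
- lid: long aluminium lid, about 0.35 kg, loose. Origin under its centre; y along its length, z up. Heights over the origin: plug tapering from 94 x 164 mm at 0 to 106 x 176 mm at 8 mm, straight to 10 mm (3 mm play each side in the pan); flange 130 x 200 mm, 10 to 15 mm; wooden handle bar along y, 14 mm wide, 80 mm long, 36 to 50 mm. Fits either way round. Seated, its origin is 10 mm below pan_mouth
- clamp_bar (a point): middle of the clamp frame's round cross bar, 14 mm thick, along the shaker's y, 74 mm clear between its side rails. Down on the lid it lies at shaker x +47, y 0, 148 mm over the bench, 38 mm above the lid's top, 47 mm behind the handle's middle
- clamp_hinge (a point): middle of the clamp's hinge axis, along the shaker's y at shaker x +100, 118 mm over the bench. The bar turns about it at 61 mm radius: with the clamp down it is 53 mm in front of and 30 mm above the hinge
- clamp (a joint): clamp angle, rad: 0 = its two rubber feet down on the seated lid, 1.4 to 1.85 = open at the start, standing up behind the pan (limit 2.0). It falls as the bar goes over towards the robot and down. Stays where left (hinge friction 0.2 N m, some 4 N at the bar); without the lid it can go to -0.03
- lever_knob (a point): on the axis of the timer lever's upright black knob, 2 mm below the knob's top: knob 18 mm across, 42 mm tall, top 149 mm over the bench; the lever arm below it is a 10 mm bar, top 115 mm over the bench. The knob turns at 70 mm radius about lever_pivot
- lever_pivot (a point): on the lever's upright pivot axis, at shaker x -15, y +145 mm, 105 mm over the bench; the lever points from it towards the robot
- lever (a joint): timer lever angle in rad: 0 = at rest, knob towards the shaker's +y; pushed towards the pan (shaker's -y, counter-clockwise from above) it grows to the stop at 0.9; a spring returns it to 0 when let go (about 1.3 N at the knob at rest, 3.6 N at the stop)
- square_lid: square lid, 130 x 130 mm, same build and handle as the long lid; does not fit the pan, leave it alone; origin under its centre
- jar_a: glass jar of purple stones with brass cap, 84 mm across, 121 mm tall; origin under its centre; leave alone
- jar_b: glass jar of turquoise stones with brass cap, 84 mm across, 121 mm tall; origin under its centre; leave alone
- hammer: hammer lying near the robot, 240 mm long; leave alone
- brush: bench brush lying near the robot, 180 mm long; leave alone
- tin: round steel tin, 58 mm across, 30 mm tall; leave alone
- stone_tray: open white tray 100 x 140 x 30 mm; leave alone
- steel_block: steel bench block 60 x 60 x 30 mm; leave alone
There are look-alikes about, which are no part of the job. What is shaped like the lid but blue is not meant.

How it is judged:
On the way, in this order (a step that is already met when the one before it is completed fails the run):
1. the long lid lies seated in the pan (z of lid in the frame of pan_mouth below -0.007 m and horizontal distance between lid and pan_mouth below 0.006 m and angle between the y axis of lid and the y axis of shaker, either way round below 0.06 rad and angle between lid's own z axis and vertical below 0.04 rad), for 0.3 s.
2. the clamp frame is down on the seated lid (all of step 1 and value of joint clamp below 0.07 rad), for 0.2 s.
3. the timer lever is pushed to its stop with the lid clamped (all of step 2 and value of joint lever above 0.82 rad), for 0.05 s.
At the end, for the whole second after the job is handed in: The long lid is seated in the pan (origin at least 7 mm below the rim and within 6 mm of its centre, within 0.06 rad of the pan's direction and 0.04 rad of level) and at rest, the clamp is down (below 0.07 rad) and the lever, after going past 0.82 rad, is back below 0.08 rad (all of step 2 and value of joint lever below 0.08 rad and linear speed of lid below 0.02 m/s); the robot touches nothing.
It fails at once if the lid is dropped into the pan (faster than 0.6 m/s as its plug enters) (horizontal distance between lid and pan_mouth below 0.05 m and z of lid in the frame of pan_mouth below 0 m and linear speed of lid above 0.6 m/s).
It fails at once if another loose thing on the bench is moved more than 30 mm (distance of any of square_lid, jar_a, jar_b, hammer, brush, tin, stone_tray, steel_block from where it was at the start of the episode above 0.03 m).
It also fails if it takes over 69 s, if anything falls off the work surface, if the arm or the gripper's body presses on something with over 40 N, if the wrist force passes 120 N, or if a joint passes its speed limit or range.

## Robot

A 6-joint arm with a two-finger parallel gripper is mounted at the origin on the work surface. World frame = base frame: x ahead of the robot, y to its left, z up, the work surface at z = 0. Lengths are in m, angles in rad, forces in N, time in s.
With the tool pointing down it reaches from about 0.35 to 0.975 m from the base axis. Payload 4.9 kg.
Tool frame: the origin (TCP) lies at the very end of the fingers, on their centre line; the grasp point (between the pads) lies 19 mm behind it; z points along the fingers, y is the line along which they close (so a half turn about z gives the same grasp; the last joint's range is limited). The gripper opens to 85 mm and grips with 20 to 120 N. Pads are 22 mm wide; open, the fingers measure 114 mm over their backs; the gripper's body (76 mm by 85 mm) begins 54 mm behind the grasp point. The pads swing forward as they close: fully open they stand 13 mm farther back than shut.
Start: joints at [1.097, 0.053, 1.613, -0, 1.476, -0.119], TCP at [0.217, 0.586, 0.209] pointing down, gripper open.
Joint ranges: [-3.01, 3.01], [-1.01, 2.22], [0.06, 2.58], [-1.02, 4.17], [0.09, 2.62], [-3.14, 3.14]. Speed limits (rad/s): [2.57, 2.57, 3.14, 3.14, 3.14, 3.14].

## Interface

Orientations are given as a rotation vector (axis times angle).
In Python, from station import get_obs, get_image, get_calibration, finish_job gives the robot as it stands.
- The arm moves only by the tool servo_tool, never from a script. Its argument "increments" is a list of rows, each a list of 5 numbers: the opening, from 0 (shut) to 1 (fully open), then the shift along the tool's x, y, z in mm, then the turn about the tool's z in degrees. In form: [[jaw, tx, ty, tz, spin], ...]. A call has 1 to 12 rows; each row shifts and turns the commanded pose from where the row before left it, along the tool's axes as they then stand; what a row does not reach is not made up. A row lasts 1/8 s, in which the tool goes at most 62.5 mm and 10.7 degrees, less where a joint would pass 70% of its speed; a pose out of reach is approached as far as the arm can. A call is refused whole if a number of a shift passes 62.5 or a number of a turn 10.7, either way. A call with a gripper value outside its range is refused whole. The fingers move at their own pace and stop on an object; "force" is the grip in N (left out, the last holds). Time passes only in rows, so rows that do not move let the fingers close. It gives the time, the measured TCP pose, the force, the opening and the grip force at its end, in the units of the state.
- get_obs(): the state, without advancing time (a new reading comes with each control period).
- get_image(name): name is "scene" or "side" or "wrist"; returns the picture (400x640x3 uint8, red, green, blue); there is no depth.
- get_calibration(name): a dict with "fx", "fy", "cx", "cy" (pixels), "dist_coeffs" ([k1, k2, p1, p2, k3] as OpenCV has them; the pictures are not rectified), "R" (3x3) and "t" (3): a world point X has camera coordinates R X + t; the wrist camera has in their place "mount" (4x4, takes a point from camera to tool coordinates, whose origin is the TCP and whose axes are the flange's). Camera axes: x right, y down, z forward; pixel columns grow to the right and rows downward; lengths in m; the calibration is good to about 2 mm. A picture is of the moment at which its call begins: read the wrist's pose just before it. get_calibration takes no time and is no camera call.
- finish_job(): hands the job in; it is judged then, once.
The state is a dict: "t": time; "q": joint angles; "dq": joint speeds; "effort": joint torques, N m; "tool_pos": TCP position; "tool_rot": TCP orientation; "contact_force": force on the tool from outside, world axes, zero at the start; "wrist_torque": the same for the moment, N m; "opening": finger opening in m; "grip_force": force on a finger pad.
Only numpy, scipy, OpenCV 4.12 (cv2) and the standard library are available. Lean on these libraries where they do the work, as an engineer would, in place of code of your own. Each camera call takes 0.05 s, during which the arm holds its last target. There are 200 camera calls.

## Working session

There is one attempt and no reset: what is moved stays moved. The work goes in short steps, Python scripts to look and compute and a tool call to move; the robot and the scene stay as the last step left them, time stands still between calls to the robot, and variables do not carry over. Pictures are saved under pics/ and viewed, at most 10 in all, crops included, and the job is handed in when it is done.

Besides the shell and the picture viewer there is one more tool, called after "Call:" in YAML: its name, and indented under it one key for each argument. servo_tool: Moves the arm, as the interface text tells. Its arguments: {"type":"object","properties":{"increments":{"type":"array"},"force":{"type":"number"}},"required":["increments"]}

```bash
mkdir -p pics; python3 - <<'E'
from station import *
import cv2,numpy as np
for n in("scene","side","wrist"):
    im=get_image(n); cv2.imwrite(f"pics/{n}0.png",im[:,:,::-1]); print(n,{k:np.round(v,4).tolist() for k,v in get_calibration(n).items()})
o=get_obs();print(o)
E
```

```text
scene {'fx': 472.0627, 'fy': 472.0627, 'cx': 322.6145, 'cy': 200.3199, 'dist_coeffs': [-0.0551, 0.0, 0.0, 0.0, 0.0], 'R': [[0.7583, 0.6516, 0.0209], [0.4092, -0.4508, -0.7933], [-0.5075, 0.6101, -0.6084]], 't': [-0.3712, -0.1002, 1.9376]}
side {'fx': 383.4495, 'fy': 383.4495, 'cx': 314.2654, 'cy': 199.0975, 'dist_coeffs': [-0.0054, 0.0, 0.0, 0.0, 0.0], 'R': [[0.8774, -0.4797, 0.0079], [-0.3604, -0.6699, -0.6491], [0.3166, 0.5667, -0.7607]], 't': [-0.4446, 0.2467, 1.1425]}
wrist {'fx': 317.6043, 'fy': 317.6043, 'cx': 322.708, 'cy': 200.4376, 'dist_coeffs': [0.0189, 0.0, 0.0, 0.0, 0.0], 'mount': [[-0.0001, -0.9569, -0.2904, 0.0745], [1.0, -0.0001, 0.0003, -0.0004], [-0.0003, -0.2904, 0.9569, -0.1662], [0.0, 0.0, 0.0, 1.0]]}
{'t': 0.15, 'q': array([ 1.09698604e+00,  5.32297684e-02,  1.61396834e+00, -5.75397575e-06,
        1.47603015e+00, -1.18980478e-01]), 'dq': array([ 0.00096987, -0.00245087, -0.00347743,  0.0020092 , -0.00185775,
       -0.00032284]), 'effort': array([-1.04717174e-05, -3.94239163e+01, -3.70723414e+01, -1.62165966e-04,
        4.57756032e-03, -9.47324736e-06]), 'tool_pos': array([0.21689173, 0.58559725, 0.20763639]), 'tool_rot': array([-5.54361649e-01, -3.09181412e+00,  2.45942063e-03]), 'contact_force': array([-0.45378869, -0.26604825, -0.72986844]), 'wrist_torque': array([-0.02263866, -0.01211702, -0.02504696]), 'grip_force': 0.0, 'opening': 0.08511444043492426}
```

View pics/scene0.png

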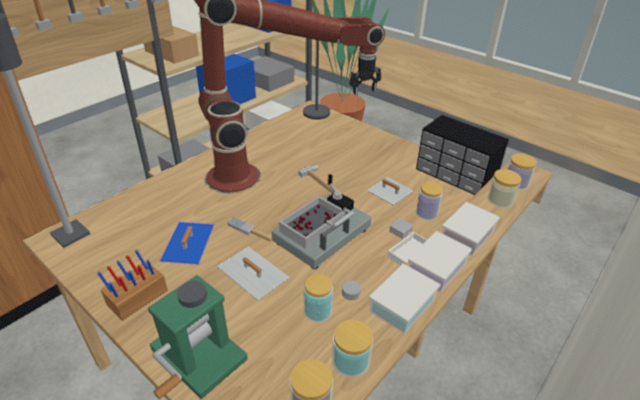

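View pics/side0.png

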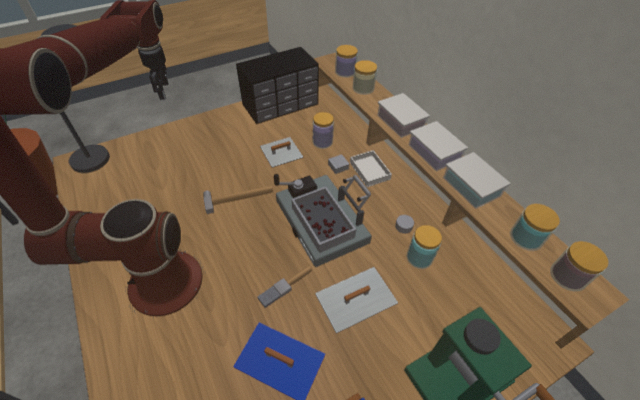

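Side view candidates: the long grey lid at (357,297), the square grey lid at (281,151) and the blue look-alike at (280,360). The long aluminium one at (357,297) fits the description. The shaker is at (322,215). I'll check the choice in close crops.

```bash
python3 - <<'E'
import cv2
a=cv2.imread("pics/side0.png")[165:335,255:415]
cv2.imwrite("pics/sc.png",cv2.resize(a,None,fx=3.5,fy=3.5,interpolation=cv2.INTER_CUBIC))
a=cv2.imread("pics/scene0.png")[170:300,210:380]
cv2.imwrite("pics/scc.png",cv2.resize(a,None,fx=4.5,fy=4.5,interpolation=cv2.INTER_CUBIC))
E
```

```text
(no output)
```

View pics/sc.png

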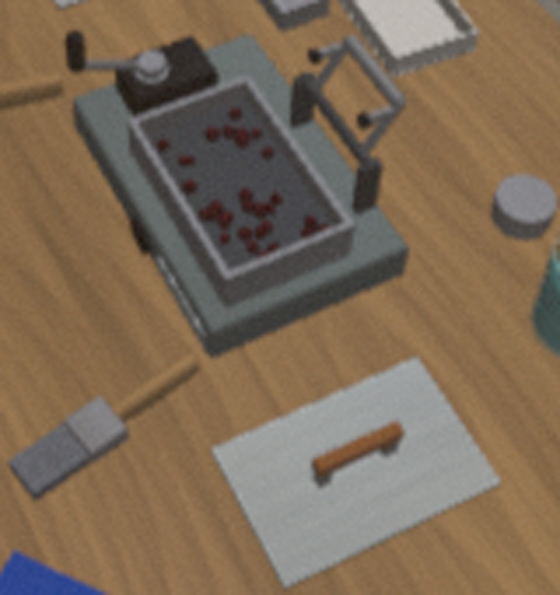

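View pics/scc.png

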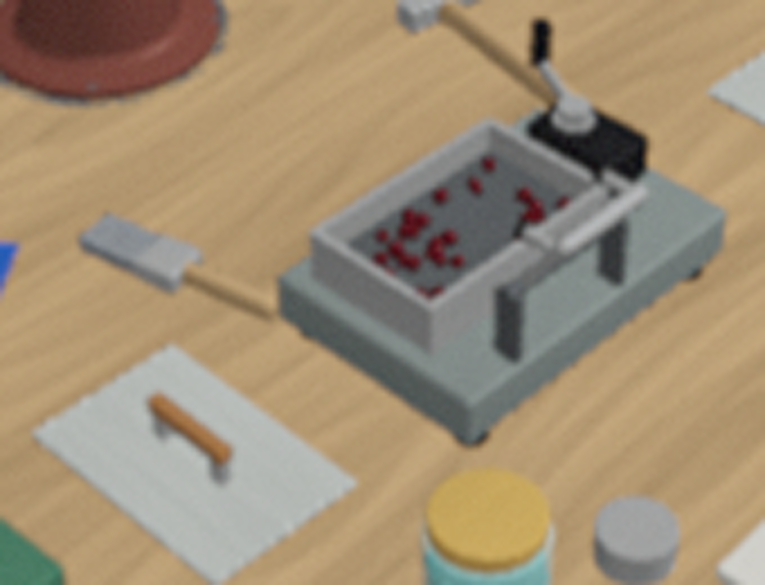

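The crop confirms the choice: a long aluminium lid with corners at crop (213,449), (418,359), (500,483) and (286,586). Its handle runs (315,462) to (398,432). The pan, the raised clamp frame and the lever knob (crop 75,45) are also clear. Next I fit the poses.

```bash
cat >h.py <<'E'
import numpy as np,cv2
from scipy.optimize import least_squares
from scipy.spatial.transform import Rotation as Rn
from station import *
def proj(n,P,obs=None):
    c=get_calibration(n);P=np.atleast_2d(P).astype(float)
    if n=="wrist":
        R=Rn.from_rotvec(obs["tool_rot"]).as_matrix();M=np.array(c["mount"]);T=np.eye(4);T[:3,:3]=R;T[:3,3]=obs["tool_pos"]
        W=np.linalg.inv(T@M);r,t=W[:3,:3],W[:3,3]
    else: r,t=np.array(c["R"]),np.array(c["t"])
    K=np.array([[c["fx"],0,c["cx"]],[0,c["fy"],c["cy"]],[0,0,1]])
    return cv2.projectPoints(P,cv2.Rodrigues(r)[0],t,K,np.array(c["dist_coeffs"]))[0][:,0]
def place(p,P):
    c,s=np.cos(p[2]),np.sin(p[2]);P=np.atleast_2d(P)/1000.
    return np.c_[p[0]+c*P[:,0]-s*P[:,1],p[1]+s*P[:,0]+c*P[:,1],P[:,2]]
def fit(data,p0):  # data: list of (cam,pts_mm,px[,obs])
    f=lambda p:np.concatenate([(proj(d[0],place(p,d[1]),d[3] if len(d)>3 else None)-d[2]).ravel() for d in data])
    r=least_squares(f,p0,loss="soft_l1");return r.x,np.round(f(r.x).reshape(-1,2),1).tolist()
S=lambda a:(np.array(a,float)+.5)/3.5-.5+[255,165]
C=lambda a:(np.array(a,float)+.5)/4.5-.5+[210,170]
E
python3 - <<'E'
from h import *
L=[[-65,100,15],[65,100,15],[65,-100,15],[-65,-100,15]]
best=fit([("side",np.array(L)[[0,3,2,1]],S([[213,449],[286,586],[500,483],[418,359]])),("scene",np.array(L)[[0,3,2,1]],C([[172,345],[35,434],[222,582],[357,484]]))],[.6,-.2,1.5])
# try alternatives
for o in ([0,1,2,3],[1,2,3,0],[3,2,1,0],[2,3,0,1]):
  for y in (0,1.5,3):
    A=np.array(L)[o]; p,r=fit([("side",A,S([[213,449],[418,359],[500,483],[286,586]])),("scene",A,C([[172,345],[357,484],[222,582],[35,434]]))],[.6,-.2,y])
    if np.abs(r).max()<4: print(o,p,r)
rim=lambda z:[[-62,97,z],[62,97,z],[62,-97,z],[-62,-97,z]]
B=[[-85,-115,60],[115,-115,60],[-85,185,60]]
p,r=fit([("side",rim(105)+B,S([[132,122],[252,80],[352,222],[223,277],[205,335],[407,250],[75,98]])),("scene",[rim(105)[i] for i in(0,3,2)]+B[:2],C([[492,122],[312,233],[435,305],[281,285],[471,408]]))],[.6,.2,0])
print("shaker",p,r)
E
```

```text
[1, 2, 3, 0] [ 0.4700291  -0.31953288  1.52680858] [[-0.3, -0.3], [0.2, -1.0], [1.0, -0.5], [0.2, 0.4], [0.2, -0.4], [0.1, -0.7], [-1.5, 0.3], [-0.7, -0.5]]
[1, 2, 3, 0] [ 0.4700291  -0.31953288  1.52680858] [[-0.3, -0.3], [0.2, -1.0], [1.0, -0.5], [0.2, 0.4], [0.2, -0.4], [0.1, -0.7], [-1.5, 0.3], [-0.7, -0.5]]
[1, 2, 3, 0] [ 0.4700291  -0.31953288  1.52680859] [[-0.3, -0.3], [0.2, -1.0], [1.0, -0.5], [0.2, 0.4], [0.2, -0.4], [0.1, -0.7], [-1.5, 0.3], [-0.7, -0.5]]
shaker [ 0.50002159 -0.06653535 -0.04041216] [[-0.6, -1.3], [-0.4, -1.8], [1.1, 0.7], [0.9, 0.2], [1.5, -0.3], [1.8, -0.6], [-0.7, -1.2], [0.1, -1.3], [-0.2, -0.8], [-0.8, 0.9], [-1.5, -2.7], [-0.8, -0.7]]
```

```bash
cat >>h.py <<'E'
def pose():
    o=get_obs();R=Rn.from_rotvec(o["tool_rot"]).as_matrix()
    return o,o["tool_pos"],np.degrees(np.arctan2(R[1,0],R[0,0])),np.degrees(np.arccos(-R[2,2]))
def plan(wps,jaw,step=45,turn=9,cur=None):
    """wps: (x,y,z,phi deg) -> rows; tool straight down"""
    if cur is None:
        o,p,ph,_=pose();cur=np.r_[p,ph]
    cur=np.array(cur,float);rows=[]
    for w in wps:
        w=np.array(w,float);w[3]=cur[3]+(w[3]-cur[3]) if len(w)==5 else cur[3]+(w[3]-cur[3]+180)%360-180
        n=int(np.ceil(max(np.linalg.norm(w[:3]-cur[:3])*1000/step,abs(w[3]-cur[3])/turn,1)))
        for k in range(n):
            d=(w[:4]-cur)/(n-k);a=np.radians(cur[3]);c,s=np.cos(a),np.sin(a)
            r=np.round([1000*(c*d[0]+s*d[1]),1000*(s*d[0]-c*d[1]),-1000*d[2],-d[3]],1)
            rows.append([jaw]+[float(v) for v in r])
            cur=cur+np.r_[(c*r[0]+s*r[1])/1000,(s*r[0]-c*r[1])/1000,-r[2]/1000,-r[3]]
    print(len(rows),"rows");print(rows,"end",np.round(cur,4))
E
python3 - <<'E'
from h import *
print(pose()[1:])
plan([(.44,.10,.33,90),(.46,-.06,.32,60)],1)
E
```

```text
(array([0.21689173, 0.58559725, 0.20763639]), np.float64(159.66977236542354), np.float64(0.09371342536063934))
17 rows
[[1, -29.1, -29.1, -9.4, 5.4], [1, -31.7, -26.2, -9.4, 5.4], [1, -34.0, -23.1, -9.4, 5.4], [1, -36.0, -19.8, -9.4, 5.3], [1, -37.7, -16.4, -9.4, 5.4], [1, -39.1, -12.8, -9.4, 5.3], [1, -40.1, -9.1, -9.4, 5.4], [1, -40.8, -5.3, -9.4, 5.3], [1, -41.1, -1.5, -9.4, 5.4], [1, -41.0, 2.4, -9.4, 5.3], [1, -40.6, 6.1, -9.5, 5.4], [1, -39.9, 10.0, -9.4, 5.3], [1, -38.7, 13.6, -9.5, 5.4], [1, -40.0, 5.0, 2.5, 7.5], [1, -39.0, 10.2, 2.5, 7.5], [1, -37.3, 15.2, 2.5, 7.5], [1, -35.1, 19.9, 2.5, 7.5]] end [ 0.4599 -0.06    0.32   59.9698]
```

Call:
servo_tool:
  increments:
    - [1, -29, -29, -9.4, 5.4]
    - [1, -31.5, -26, -9.4, 5.4]
    - [1, -34, -23, -9.4, 5.4]
    - [1, -36, -20, -9.4, 5.4]
    - [1, -37.5, -16.5, -9.4, 5.4]
    - [1, -39, -13, -9.4, 5.4]
    - [1, -40, -9, -9.4, 5.4]
    - [1, -41, -5, -9.4, 5.4]
    - [1, -41, -1.5, -9.4, 5.4]
    - [1, -41, 2.5, -9.4, 5.4]
    - [1, -40.5, 6, -9.4, 5.4]
    - [1, -40, 10, -9.4, 5.4]
  force: 40

```text
t: 1.65
tool_pos: [0.4217, 0.1364, 0.3214]
tool_rot: [-2.129, -2.31, 0.0]
contact_force: [-0.2, 0.2, 0.0]
opening: 0.0858
grip_force: 0.0
```

Call:
servo_tool:
  increments:
    - [1, -39, 13.5, -9.4, 5.4]
    - [1, -40, 5, 2.5, 7.5]
    - [1, -39, 10, 2.5, 7.5]
    - [1, -37, 15, 2.5, 7.5]
    - [1, -35, 20, 2.5, 7.5]
    - [1, 0, 0, 0, 0]

```text
t: 2.4
tool_pos: [0.4563, -0.0616, 0.3199]
tool_rot: [-2.73, -1.552, 0.002]
contact_force: [-0.1, 0.5, 0.7]
opening: 0.0855
grip_force: 0.0
```

```bash
python3 - <<'E'
from h import *
o,p,ph,t=pose();print(p,ph,t,o["t"],o["contact_force"],np.abs(o["dq"]).max())
im=get_image("wrist");cv2.imwrite("pics/w1.png",im[:,:,::-1]);np.save("w1.npy",np.r_[o["tool_pos"],o["tool_rot"]])
sh=[.50002,-.06654,-.04041]
print(proj("wrist",place(sh,[[-62,97,105],[62,97,105],[62,-97,105],[-62,-97,105]]),o).round(1).tolist())
plan([(.47,-.31,.20,-2.5)],1)
E
```

```text
[ 0.45626573 -0.06163053  0.31990032] 59.248623973040964 0.09971196718549469 2.4 [-0.07319656  0.48293279  0.66531848] 0.04907796319105991
[[270.5, 103.5], [367.9, 46.5], [436.3, 197.0], [347.7, 240.5]]
7 rows
[[1, -29.7, 19.8, 17.2, 8.8], [1, -26.3, 24.1, 17.2, 8.8], [1, -22.3, 27.9, 17.2, 8.9], [1, -17.7, 31.0, 17.2, 8.8], [1, -12.8, 33.4, 17.1, 8.9], [1, -7.5, 34.9, 17.2, 8.8], [1, -2.0, 35.7, 17.1, 8.9]] end [ 0.47   -0.31    0.2    -2.5045]
```

View pics/w1.png

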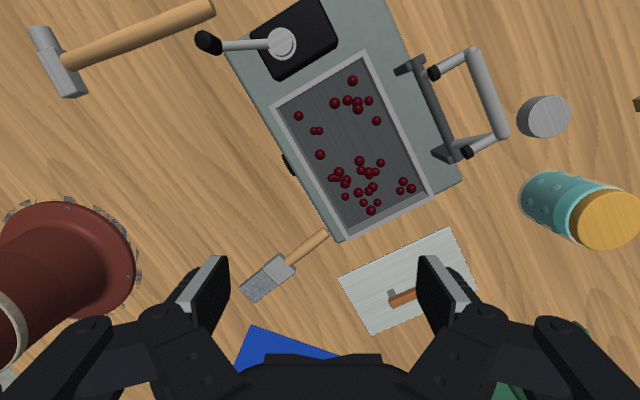

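The wrist view shows the pan at about (270,106), (363,52), (434,196) and (343,241). The knob is at (208,42), the open clamp frame at (465,105) and the long lid at (410,280). I'll move over the lid.

Call:
servo_tool:
  increments:
    - [1, -30, 20, 17, 8.8]
    - [1, -26, 24, 17, 8.8]
    - [1, -22, 28, 17, 8.8]
    - [1, -18, 31, 17, 8.8]
    - [1, -13, 33.5, 17, 8.8]
    - [1, -7.5, 35, 17, 8.8]
    - [1, -2, 35.5, 17, 8.8]
    - [1, 0, 0, 0, 0]
    - [1, 0, 0, 0, 0]

```text
t: 3.58
tool_pos: [0.4715, -0.3084, 0.2022]
tool_rot: [-3.141, 0.054, -0.001]
contact_force: [0.4, -0.4, -0.5]
opening: 0.0853
grip_force: 0.0
```

```bash
python3 - <<'E'
from h import *
o,p,ph,t=pose();print(p,ph,t,o["t"],np.abs(o["dq"]).max())
im=get_image("wrist");cv2.imwrite("pics/w2.png",im[:,:,::-1]);np.save("w2.npy",np.r_[o["tool_pos"],o["tool_rot"]])
l=[.47003,-.31953,1.5268]
print(proj("wrist",place(l,[[-65,100,15],[65,100,15],[65,-100,15],[-65,-100,15],[0,40,50],[0,-40,50]]),o).round(1).tolist())
a=cv2.resize(cv2.imread("pics/w1.png")[0:250,225:475],(600,600),interpolation=cv2.INTER_CUBIC)
cv2.imwrite("pics/w1c.png",a)
E
```

```text
[ 0.47148201 -0.30835298  0.20217432] -1.9652940128793288 0.03172141350615249 3.575 0.01763905474741679
[[384.2, 253.7], [277.9, 252.7], [271.8, 77.6], [397.0, 78.8], [332.8, 216.6], [334.4, 140.5]]
```

View pics/w2.png

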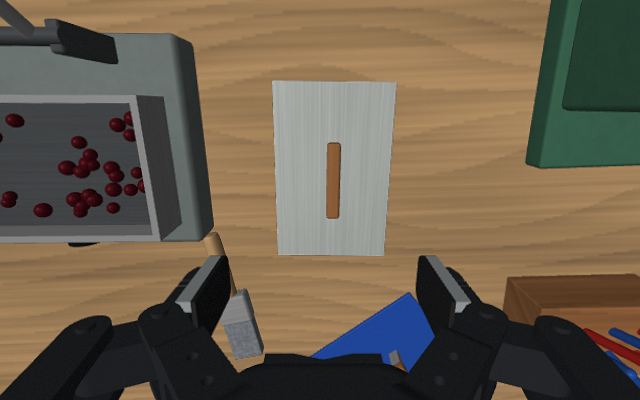

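View pics/w1c.png

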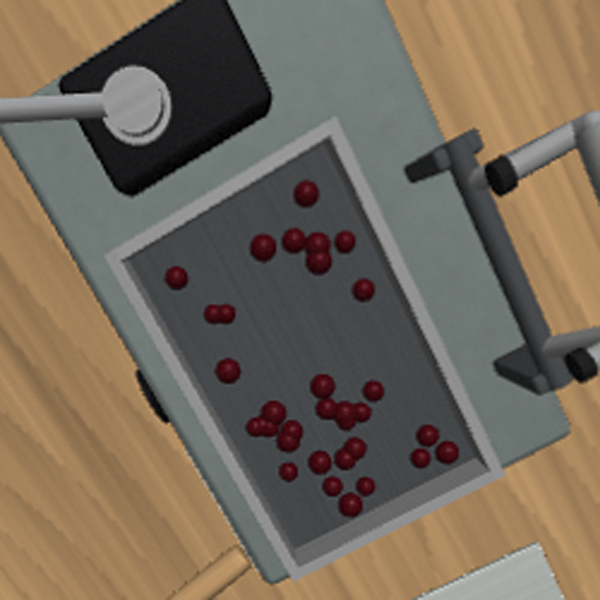

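```bash
python3 - <<'E'
from h import *
w1=np.load("w1.npy");o1=dict(tool_pos=w1[:3],tool_rot=w1[3:]);w2=np.load("w2.npy");o2=dict(tool_pos=w2[:3],tool_rot=w2[3:])
W=lambda a:(np.array(a,float)+.5)/2.4-.5+[225,0]
R=[[-62,97,105],[62,97,105],[62,-97,105],[-62,-97,105]];B=[[115,-115,60],[-85,-115,60]]
print("sh wrist",*fit([("wrist",R+B,W([[105,256],[337,117],[500,470],[292,580],[568,432],[275,583]]),o1)],[.5,-.066,-.04]))
print("sh rim",*fit([("wrist",R,W([[105,256],[337,117],[500,470],[292,580]]),o1)],[.5,-.066,-.04]))
L=[[65,-100,15],[-65,-100,15],[-65,100,15],[65,100,15]]
print("lid wrist",*fit([("wrist",L,np.array([[273,81],[396,83.5],[384,256],[277,254.5]]),o2)],[.47,-.32,1.527]))
print("handle",*fit([("wrist",[[0,-40,50],[0,40,50]],np.array([[334,142.5],[333,218.5]]),o2)],[.47,-.32,1.527]))
E
```

```text
sh wrist [ 0.49775406 -0.06647622 -0.02587901] [[-0.8, -0.7], [-1.1, -1.1], [2.0, 1.1], [0.6, -0.1], [3.8, 0.6], [-2.6, 2.8]]
sh rim [ 0.4974098  -0.06706799 -0.03200076] [[-0.5, -0.6], [-0.5, -0.4], [1.6, 2.1], [0.1, 0.3]]
lid wrist [ 0.46647706 -0.31919605  1.52104513] [[-0.7, -0.1], [1.1, -0.7], [-0.6, 0.6], [0.4, 0.6]]
handle [ 0.46801588 -0.31938984  1.53350888] [[-0.0, 0.1], [0.0, -0.1]]
```

The lid shows at (273,81)–(384,256), with the handle on the line (334,143)–(333,218). The pan rim corners agree with the earlier fit to about 2 mm. I'll descend to the handle.

```bash
python3 - <<'E'
from h import *
plan([(.4675,-.3193,.07,-2.5),(.4675,-.3193,.025,-2.5)],1,30)
E
```

```text
7 rows
[[1, -0.8, 2.2, 26.5, 0.1], [1, -0.7, 2.2, 26.5, 0.1], [1, -0.7, 2.2, 26.5, 0.1], [1, -0.8, 2.3, 26.6, 0.1], [1, -0.7, 2.2, 26.5, 0.1], [1, -0.0, 0.0, 22.5, 0.0], [1, -0.0, 0.0, 22.5, 0.0]] end [ 0.4675 -0.3193  0.025  -2.4635]
```

Call:
servo_tool:
  increments:
    - [1, -0.8, 2.2, 26.5, 0.1]
    - [1, -0.7, 2.2, 26.5, 0.1]
    - [1, -0.7, 2.2, 26.5, 0.1]
    - [1, -0.8, 2.3, 26.5, 0.1]
    - [1, -0.7, 2.2, 26.5, 0.1]
    - [1, 0, 0, 22.5, 0]
    - [1, 0, 0, 20, 0]
    - [0.5, 0, 0, 2, 0]
    - [0, 0, 0, 0, 0]
    - [0, 0, 0, 0, 0]
    - [0, 0, 0, 0, 0]
    - [0, 0, 0, 0, 0]
  force: 60

```text
t: 5.12
tool_pos: [0.4675, -0.3207, 0.0261]
tool_rot: [3.14, -0.072, 0.002]
contact_force: [-0.8, 2.7, 6.0]
opening: 0.0099
grip_force: 58.7
```

Call:
servo_tool:
  increments:
    - [0, 0, 0, 0, 0]
    - [0, 0, 0, 0, 0]
    - [0, 0, 0, 0, 0]

```text
t: 5.5
tool_pos: [0.4674, -0.3207, 0.026]
tool_rot: [3.141, -0.072, 0.002]
contact_force: [-1.1, 2.9, 5.6]
opening: 0.0098
grip_force: 58.7
```

```bash
python3 - <<'E'
from h import *
plan([(.4675,-.3207,.14,-2.6),(.498,-.067,.27,88.05)],0,30)
E
```

```text
15 rows
[[0, 0.0, 0.0, -28.5, -0.0], [0, 0.0, 0.0, -28.5, -0.0], [0, 0.0, 0.0, -28.5, -0.0], [0, 0.1, 0.0, -28.5, -0.0], [0, 1.7, -23.2, -11.8, -8.2], [0, 5.0, -22.7, -11.8, -8.2], [0, 8.2, -21.7, -11.8, -8.3], [0, 11.2, -20.3, -11.8, -8.2], [0, 14.0, -18.5, -11.8, -8.3], [0, 16.5, -16.3, -11.8, -8.2], [0, 18.7, -13.8, -11.8, -8.3], [0, 20.5, -10.9, -11.8, -8.2], [0, 21.9, -7.9, -11.9, -8.3], [0, 22.8, -4.7, -11.8, -8.2], [0, 23.1, -1.4, -11.9, -8.3]] end [ 4.98000e-01 -6.70000e-02  2.70000e-01  8.80711e+01]
```

Call:
servo_tool:
  increments:
    - [0, 0, 0, -10, 0]
    - [0, 0, 0, -25, 0]
    - [0, 0, 0, -30, 0]
    - [0, 0, 0, -30, 0]
    - [0, 0, 0, -20, 0]
    - [0, 0, 0, 0, 0]

```text
t: 6.25
tool_pos: [0.4675, -0.3213, 0.1414]
tool_rot: [3.138, -0.072, 0.004]
contact_force: [-0.3, 0.1, -4.2]
opening: 0.0095
grip_force: 58.8
```

Call:
servo_tool:
  increments:
    - [0, 0, 0, -30, 0]
    - [0, 0, 0, -30, 0]
    - [0, 1.7, -23, -6.5, -8.2]
    - [0, 5, -22.5, -6.5, -8.2]
    - [0, 8, -21.5, -6.5, -8.2]
    - [0, 11, -20.5, -6.5, -8.2]
    - [0, 14, -18.5, -6.5, -8.2]
    - [0, 16.5, -16.5, -6.5, -8.2]
    - [0, 18.5, -14, -6.5, -8.2]
    - [0, 20.5, -11, -6.5, -8.2]
    - [0, 22, -8, -6.5, -8.2]
    - [0, 23, -4.5, -6.5, -8.2]

```text
t: 7.75
tool_pos: [0.4937, -0.089, 0.2625]
tool_rot: [-2.411, -2.01, 0.003]
contact_force: [-0.1, 0.2, -4.4]
opening: 0.0093
grip_force: 59.0
```

Call:
servo_tool:
  increments:
    - [0, 23, -1.5, -3, -8.2]
    - [0, 0, 0, 0, 0]
    - [0, 0, 0, 0, 0]
    - [0, 0, 0, 0, 0]

```text
t: 8.25
tool_pos: [0.4969, -0.0677, 0.2669]
tool_rot: [-2.269, -2.171, 0.002]
contact_force: [-0.2, 0.7, -3.3]
opening: 0.0095
grip_force: 59.0
```

```bash
python3 - <<'E'
from h import *
o,p,ph,t=pose();print(p,ph,t,o["t"],np.abs(o["dq"]).max(),o["wrist_torque"])
im=get_image("wrist");cv2.imwrite("pics/w3.png",im[:,:,::-1]);np.save("w3.npy",np.r_[o["tool_pos"],o["tool_rot"]])
im=get_image("side");cv2.imwrite("pics/s3.png",im[:,:,::-1])
a=cv2.resize(cv2.imread("pics/s3.png")[110:290,220:420],None,fx=2.5,fy=2.5,interpolation=cv2.INTER_CUBIC)
b=cv2.imread("pics/w3.png");
c=np.zeros((600,800,3),np.uint8);c[:450,:500]=a;c[450:,500:800]=0
w=cv2.resize(b[:,170:470],(300,400));c[:400,500:]=w;cv2.imwrite("pics/m3.png",c)
E
```

```text
[ 0.49687854 -0.06770914  0.26688982] 87.47490888861442 0.08285055746261832 8.25 0.005896906478817515 [0.00360701 0.00831845 0.03012724]
```

View pics/m3.png

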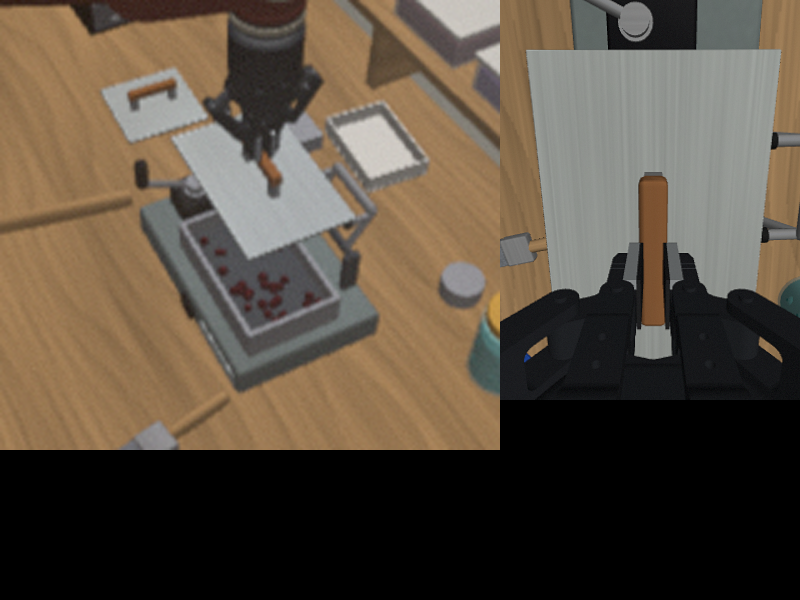

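The lid is held level by its handle (combined picture, right half): far edge corners at w3 (197,50) and (450,50), handle ends at (323,177) and (323,325). The pan lies right beneath it in the side view. Next I measure how the lid sits in the grip.

```bash
python3 - <<'E'
from h import *
w=np.load("w3.npy");o=dict(tool_pos=w[:3],tool_rot=w[3:])
px=np.array([[197,50],[450,50],[323,175.5],[323,326]],float)
P=np.array([[-65,100,15],[65,100,15],[0,40,50],[0,-40,50]],float)
for name,k,off in (("all",[0,1,2,3],None),("edge",[0,1],None),("handle",[2,3],None)):
    def f(p):
        Q=place(p,P[k]);Q[:,2]+=w[2]-.025+(p[3] if name=="all" else 0)
        return (proj("wrist",Q,o)-px[k]).ravel()
    r=least_squares(f,[.497,-.067,-.03,0]);print(name,r.x.round(4),f(r.x).round(1))
E
```

```text
all [ 0.4965 -0.0672 -0.045  -0.0035] [-0.3 -1.   0.  -0.8  0.2  3.3  0.  -1.9]
edge [ 0.4966 -0.0683 -0.0443  0.    ] [-2.5  0.3  2.5  0.3]
handle [ 0.4966 -0.0652 -0.0439  0.    ] [-0.   0.6  0.  -0.8]
```

Call:
servo_tool:
  increments:
    - [0, 0, 0.5, 25, -0.3]
    - [0, 0, 0.5, 30, 0]
    - [0, 0, 0, 30, 0]
    - [0, 0, 0, 25, 0]
    - [0, 0, 0, 16, 0]
    - [0, 0, 0, 4, 0]
    - [0, 0, 0, 3, 0]
    - [0, 0, 0, 2, 0]
    - [0, 0, 0, 0, 0]

```text
t: 9.48
tool_pos: [0.4986, -0.0672, 0.1334]
tool_rot: [2.262, 2.179, 0.001]
contact_force: [0.7, -0.4, -5.0]
opening: 0.0095
grip_force: 59.0
```

```bash
python3 - <<'E'
from h import *
o,p,ph,t=pose();print(p,ph,t,o["t"],o["contact_force"],o["wrist_torque"])
E
```

```text
[ 0.49861088 -0.06722996  0.13343273] 87.87426274401811 0.05861270907048302 9.475 [ 0.68152375 -0.37313461 -5.0350767 ] [ 0.00950154 -0.04749404 -0.00759059]
```

Positioned, with the plug 2–3 mm above the rim. I'll lower it slowly.

Call:
servo_tool:
  increments:
    - [0, 0, 0, 2, 0]
    - [0, 0, 0, 2, 0]
    - [0, 0, 0, 2, 0]
    - [0, 0, 0, 2, 0]

```text
t: 9.98
tool_pos: [0.4982, -0.0671, 0.1246]
tool_rot: [-2.262, -2.18, 0.0]
contact_force: [-0.1, -0.4, -3.5]
opening: 0.0095
grip_force: 59.0
```

Call:
servo_tool:
  increments:
    - [0, 0, 0, 1, 0]
    - [0, 0, 0, 1, 0]
    - [0, 0, 0, 1, 0]
    - [0, 0, 0, 1, 0]
    - [0, 0, 0, 0, 0]

```text
t: 10.6
tool_pos: [0.4984, -0.0672, 0.1212]
tool_rot: [2.262, 2.18, 0.0]
contact_force: [-1.1, 1.0, -1.4]
opening: 0.0094
grip_force: 59.6
```

Call:
servo_tool:
  increments:
    - [0, 0, 0, 0.5, 0]
    - [0, 0, 0, 0.5, 0]
    - [0, 0, 0, 0.5, 0]
    - [0, 0, 0, 0, 0]
    - [0, 0, 0, 0, 0]

```text
t: 11.22
tool_pos: [0.4984, -0.0672, 0.121]
tool_rot: [2.262, 2.18, -0.0]
contact_force: [-5.6, 1.7, 7.6]
opening: 0.0093
grip_force: 62.5
```

Call:
servo_tool:
  increments:
    - [0.3, 0, 0, 0, 0]
    - [0.6, 0, 0, 0, 0]
    - [1, 0, 0, 0, 0]
    - [1, 0, 0, 0, 0]
    - [1, 0, 0, 0, 0]
    - [1, 0, 0, -15, 0]
    - [1, 0, 0, -30, 0]
    - [1, 0, 0, -40, 0]
    - [1, 0, 0, -40, 0]
    - [1, 0, 0, -20, 0]
    - [1, 0, 0, 0, 0]

```text
t: 12.6
tool_pos: [0.4991, -0.0674, 0.2663]
tool_rot: [2.26, 2.178, 0.003]
contact_force: [-0.5, 0.0, -1.0]
opening: 0.0851
grip_force: 0.0
```

```bash
python3 - <<'E'
from h import *
o,p,ph,t=pose();print(p,ph,t,o["t"],o["opening"],o["contact_force"])
np.save("w4.npy",np.r_[o["tool_pos"],o["tool_rot"]])
im=get_image("wrist");cv2.imwrite("pics/w4.png",im[:,:,::-1])
im=get_image("side");cv2.imwrite("pics/s4.png",im[:,:,::-1])
im=get_image("scene");cv2.imwrite("pics/sc4.png",im[:,:,::-1])
a=cv2.resize(cv2.imread("pics/s4.png")[160:280,255:375],None,fx=2.5,fy=2.5,interpolation=cv2.INTER_CUBIC)
a2=cv2.resize(cv2.imread("pics/sc4.png")[170:290,260:380],None,fx=2.5,fy=2.5,interpolation=cv2.INTER_CUBIC)
c=np.zeros((600,800,3),np.uint8);c[:300,:300]=a;c[300:,:300]=a2;c[:500,300:]=cv2.resize(cv2.imread("pics/w4.png")[0:320,160:480],(500,500),interpolation=cv2.INTER_CUBIC)
cv2.imwrite("pics/m4.png",c)
E
```

```text
[ 0.49909595 -0.06737764  0.26633556] 87.87210406301479 0.21520322249608487 12.6 0.08512185119363314 [-0.49448649  0.01272319 -1.03051772]
```

View pics/m4.png

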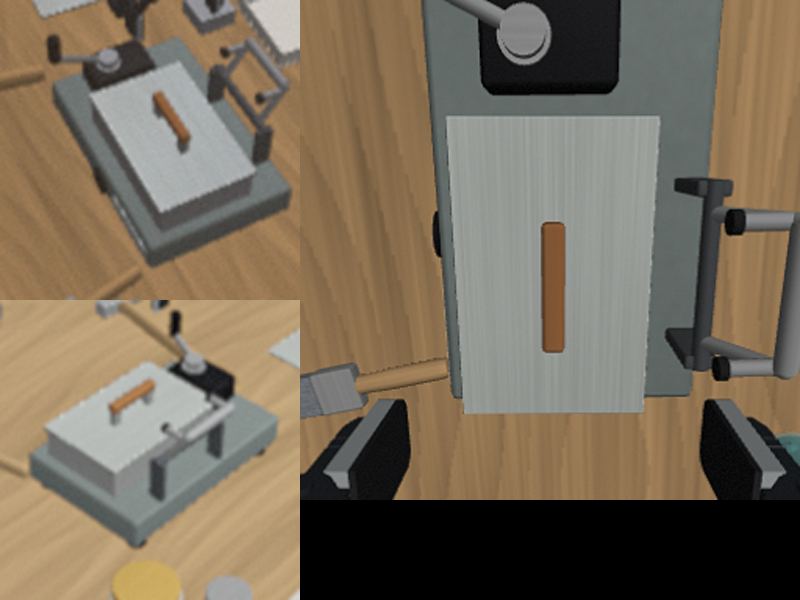

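The lid lies flat over the pan in all three views: wrist corners at m4 (447,116), (659,116), (643,412) and (464,412). The clamp bar is at m4 x≈790, y 215–370. I'll check the height and tilt numerically, and the clamp angle too.

```bash
python3 - <<'E'
from h import *
w=np.load("w4.npy");o=dict(tool_pos=w[:3],tool_rot=w[3:])
W=lambda a:(np.array(a,float)-[300,0]+.5)/1.5625-.5+[160,0]
px=W([[447,116],[659,116],[643,412],[464,412]])
P=np.array([[-65,100,15],[65,100,15],[65,-100,15],[-65,-100,15]],float)
def f(p):
    Q=place(p,P);Q[:,2]+=p[3];return (proj("wrist",Q,o)-px).ravel()
r=least_squares(f,[.497,-.067,-.03,.09]);print(r.x.round(4),f(r.x).round(1))
def g(p):
    Q=place([*p[:3],0],P);Q[:,2]+=.095;return (proj("wrist",Q,o)-px).ravel()
r=least_squares(g,[.497,-.067,-.03]);s=r.x;print(s.round(4),g(s).round(1))
# clamp bar for angles
for a in(1.4,1.5,1.6,1.7,1.8,1.85):
    t=np.arctan2(30,53)+a
    b=[100-61*np.cos(t),0,118+61*np.sin(t)]
    q=proj("wrist",place(s,[[b[0],37,b[2]],[b[0],-37,b[2]]]),o)
    print(a,np.round(b,0),((q-[160,0]+.5)*1.5625-.5+[300,0]).round(0).tolist())
# knob
print("knob rest top dir check", ((proj("side",place(s,[[-15-70*np.cos(x),145+70*np.sin(x),147] for x in (0,.2,.3,.45,.6)]))-[255,160]+.5)*2.5).round(0).tolist())
E
```

```text
[ 0.4984 -0.0668 -0.0367  0.0926] [-0.5  0.2  0.6  0.2 -0.1 -0.3  0.  -0.1]
[ 0.4984 -0.0666 -0.0367] [-1.  -0.3  1.1 -0.4  0.3  0.5 -0.4  0.7]
1.4 [121.   0. 175.] [[788.0, 235.0], [769.0, 368.0]]
1.5 [126.   0. 173.] [[796.0, 234.0], [778.0, 366.0]]
1.6 [132.   0. 170.] [[804.0, 234.0], [785.0, 364.0]]
1.7 [137.   0. 167.] [[811.0, 233.0], [791.0, 362.0]]
1.8 [141.   0. 163.] [[816.0, 232.0], [796.0, 359.0]]
1.85 [144.   0. 161.] [[818.0, 231.0], [798.0, 358.0]]
knob rest top dir check [[58.0, 56.0], [55.0, 48.0], [54.0, 45.0], [54.0, 39.0], [55.0, 33.0]]
```

```bash
cat >>h.py <<'E'
s=np.array([.4983,-.067,-.0367])
def bar(a,dz=0):
    t=np.arctan2(30,53)+a;return place(s,[[100-61*np.cos(t),0,118+61*np.sin(t)-19+dz]])[0]
E
python3 - <<'E'
from h import *
g=cv2.imread("pics/w4.png",0)
for r in (165,185,205): print(r,g[r,455:500].tolist())
w=np.load("w4.npy");o=dict(tool_pos=w[:3],tool_rot=w[3:])
for a in(1.4,1.5,1.6,1.7,1.8):
    q=bar(a,19);print(a,proj("wrist",[q],o).round(1))
PH=90-np.degrees(.0367)
b=bar(1.58);print(b)
plan([(*b[:2],.265,PH),(*b[:2],b[2],PH)],.5,35)
E
```

```text
165 [128, 121, 111, 114, 118, 121, 123, 120, 119, 117, 119, 123, 125, 128, 129, 123, 60, 49, 57, 60, 68, 76, 86, 93, 100, 106, 111, 115, 117, 120, 121, 123, 128, 128, 122, 120, 120, 120, 118, 119, 119, 121, 121, 119, 116]
185 [114, 113, 116, 120, 121, 119, 118, 116, 118, 123, 126, 129, 125, 101, 44, 55, 58, 63, 73, 83, 90, 99, 103, 109, 113, 118, 119, 122, 122, 126, 127, 126, 109, 119, 120, 119, 118, 120, 122, 121, 120, 119, 116, 116, 118]
205 [116, 115, 118, 118, 118, 116, 117, 120, 124, 126, 117, 60, 51, 58, 64, 69, 80, 89, 94, 102, 108, 111, 116, 118, 121, 122, 126, 129, 125, 106, 112, 116, 118, 119, 118, 120, 122, 119, 120, 122, 126, 129, 129, 127, 126]
1.4 [[465.6 195. ]]
1.5 [[471.1 194.2]]
1.6 [[475.9 193.3]]
1.7 [[479.9 192.2]]
1.8 [[483.2 191. ]]
[ 0.6287479  -0.07178959  0.15180687]
8 rows
[[0.5, -0.0, 32.9, -0.7, -0.0], [0.5, -0.0, 32.9, -0.7, -0.0], [0.5, -0.0, 32.8, -0.8, -0.0], [0.5, -0.0, 32.9, -0.7, -0.0], [0.5, -0.0, -0.0, 28.3, -0.0], [0.5, -0.0, -0.0, 28.3, -0.0], [0.5, -0.0, -0.0, 28.3, -0.0], [0.5, -0.0, -0.0, 28.3, -0.0]] end [ 6.2870e-01 -7.1800e-02  1.5180e-01  8.7873e+01]
```

Call:
servo_tool:
  increments:
    - [0.5, 0, 20, 0, 0]
    - [0.5, 0, 36, 0, 0]
    - [0.5, 0, 36, 0, 0]
    - [0.5, 0, 30, 0, 0]
    - [0.5, 0, 10, 0, 0]
    - [0.5, 0, 0, 28, 0]
    - [0.5, 0, 0, 28, 0]
    - [0.5, 0, 0, 28, 0]
    - [0.5, 0, 0, 20, 0]
    - [0.5, 0, 0, 10, 0]
    - [0.5, 0, 0, 0, 0]

```text
t: 14.12
tool_pos: [0.6297, -0.072, 0.1497]
tool_rot: [-2.262, -2.179, 0.001]
contact_force: [0.4, 1.3, 1.8]
opening: 0.0428
grip_force: 0.0
```

Call:
servo_tool:
  increments:
    - [0, 0, 0, 0, 0]
    - [0, 0, 0, 0, 0]
    - [0, 0, 0, 0, 0]
    - [0, 0, 0, 0, 0]
    - [0, 0, 0, 0, 0]
  force: 25

```text
t: 14.75
tool_pos: [0.6317, -0.0724, 0.1527]
tool_rot: [2.26, 2.177, 0.004]
contact_force: [0.7, -0.1, 5.9]
opening: -0.0002
grip_force: 3.0
```

```bash
python3 - <<'E'
from h import *
o,p,ph,t=pose();print(p,ph,o["t"],o["opening"],o["contact_force"])
for i in np.linspace(1.61,-0.02,24):pass
A=np.r_[np.linspace(1.61,0,21),-.02]
W=np.array([bar(a) for a in A])
d=np.diff(W,axis=0)*1000;c=np.radians(ph)
for k in range(len(d)): print([0,round(np.cos(c)*d[k,0]+np.sin(c)*d[k,1],1),round(np.sin(c)*d[k,0]-np.cos(c)*d[k,1],1),round(-d[k,2],1),0],W[k+1].round(4))
E
```

```text
[ 0.63169524 -0.07235183  0.15265361] 87.8748905819007 14.75 -0.0002473341359626486 [ 0.69968035 -0.13603614  5.89001504]
[0, np.float64(-0.0), np.float64(-4.3), np.float64(-2.4), 0] [ 0.626  -0.0717  0.1533]
[0, np.float64(-0.0), np.float64(-4.5), np.float64(-2.1), 0] [ 0.6216 -0.0715  0.1553]
[0, np.float64(-0.0), np.float64(-4.6), np.float64(-1.7), 0] [ 0.617  -0.0714  0.157 ]
[0, np.float64(-0.0), np.float64(-4.7), np.float64(-1.3), 0] [ 0.6123 -0.0712  0.1584]
[0, np.float64(-0.0), np.float64(-4.8), np.float64(-0.9), 0] [ 0.6074 -0.071   0.1593]
[0, np.float64(-0.0), np.float64(-4.9), np.float64(-0.5), 0] [ 0.6026 -0.0708  0.1598]
[0, np.float64(-0.0), np.float64(-4.9), np.float64(-0.2), 0] [ 0.5977 -0.0706  0.16  ]
[0, np.float64(-0.0), np.float64(-4.9), np.float64(0.2), 0] [ 0.5928 -0.0705  0.1598]
[0, np.float64(-0.0), np.float64(-4.9), np.float64(0.6), 0] [ 0.5879 -0.0703  0.1591]
[0, np.float64(-0.0), np.float64(-4.8), np.float64(1.0), 0] [ 0.5831 -0.0701  0.1581]
[0, np.float64(-0.0), np.float64(-4.7), np.float64(1.4), 0] [ 0.5784 -0.0699  0.1567]
[0, np.float64(-0.0), np.float64(-4.6), np.float64(1.8), 0] [ 0.5738 -0.0698  0.1549]
[0, np.float64(-0.0), np.float64(-4.4), np.float64(2.1), 0] [ 0.5694 -0.0696  0.1528]
[0, np.float64(-0.0), np.float64(-4.2), np.float64(2.5), 0] [ 0.5652 -0.0695  0.1503]
[0, np.float64(-0.0), np.float64(-4.0), np.float64(2.8), 0] [ 0.5612 -0.0693  0.1474]
[0, np.float64(-0.0), np.float64(-3.8), np.float64(3.1), 0] [ 0.5574 -0.0692  0.1443]
[0, np.float64(-0.0), np.float64(-3.5), np.float64(3.4), 0] [ 0.5539 -0.069   0.1409]
[0, np.float64(-0.0), np.float64(-3.2), np.float64(3.7), 0] [ 0.5507 -0.0689  0.1372]
[0, np.float64(-0.0), np.float64(-2.9), np.float64(3.9), 0] [ 0.5478 -0.0688  0.1332]
[0, np.float64(-0.0), np.float64(-2.6), np.float64(4.2), 0] [ 0.5452 -0.0687  0.129 ]
[0, np.float64(-0.0), np.float64(-0.6), np.float64(1.1), 0] [ 0.5446 -0.0687  0.128 ]
```

```bash
python3 - <<'E'
from h import *
o,p,ph,t=pose();np.save("w5.npy",np.r_[o["tool_pos"],o["tool_rot"]])
I={n:get_image(n)[:,:,::-1] for n in("wrist","side","scene")}
for n in I: cv2.imwrite(f"pics/{n}5.png",I[n])
r=lambda a,s:cv2.resize(a,s,interpolation=cv2.INTER_CUBIC)
c=np.zeros((600,800,3),np.uint8)
c[:300,:400]=r(I["side"][165:240,300:400],(400,300));c[:300,400:]=r(I["scene"][180:255,300:400],(400,300))
c[300:,:480]=r(I["wrist"][:,0:640],(480,300))
c[300:,480:]=r(I["wrist"][150:400,190:457],(320,300))
cv2.imwrite("pics/m5.png",c)
E
```

```text
(no output)
```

View pics/m5.png

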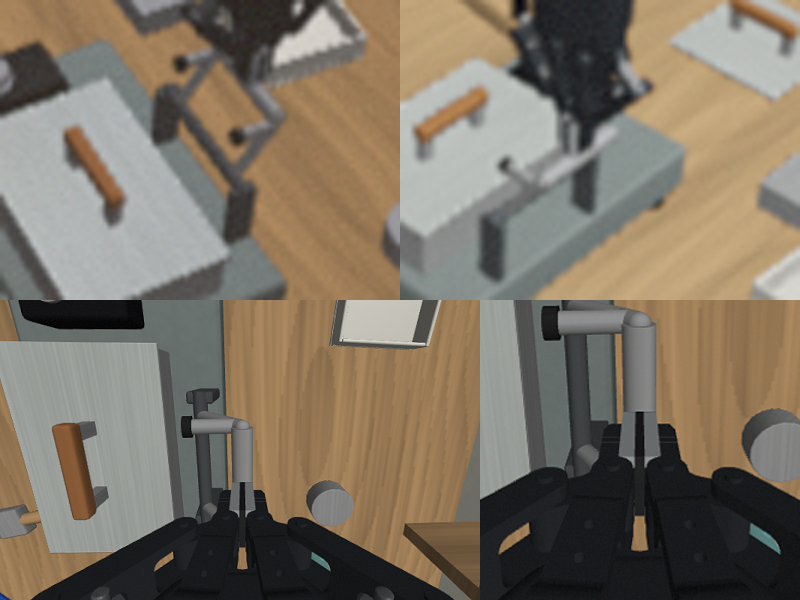

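The wrist view shows the fingers shut, with the clamp bar running under the tips (corner at wrist px (322,167)). The bar wasn't taken between the pads, so I'll work out where it is.

```bash
python3 - <<'E'
from h import *
w=np.load("w5.npy");o=dict(tool_pos=w[:3],tool_rot=w[3:])
g=cv2.imread("pics/wrist5.png",0)
for r in (180,200,220,235): print(r,g[r,300:345].tolist())
for a in(1.4,1.6,1.8,2.0):
    t=np.arctan2(30,53)+a;x,z=100-61*np.cos(t),118+61*np.sin(t)
    for y in(37,20): print(a,y,proj("wrist",place(s,[[x,y,z]]),o).round(1).tolist(),end=" ")
    C=proj("wrist",place(s,[[x,y,z] for y in np.linspace(0,45,46)]),o)
    for r in(180,200,220):
        i=np.argmin(abs(C[:,1]-r));y=float(i)
        P=place(s,[[x+7,y,z],[x-7,y,z]]);q=proj("wrist",P,o);print(r,q[:,0].round(1),end=" ")
    print()
E
```

```text
180 [65, 61, 91, 128, 133, 129, 130, 133, 77, 61, 73, 84, 90, 98, 104, 108, 111, 115, 118, 121, 123, 124, 126, 128, 128, 129, 131, 131, 135, 133, 136, 133, 130, 127, 119, 114, 103, 122, 123, 122, 126, 128, 132, 135, 136]
200 [69, 65, 59, 128, 136, 134, 134, 135, 102, 69, 69, 78, 88, 95, 102, 108, 111, 115, 117, 119, 123, 124, 125, 126, 129, 128, 131, 132, 134, 134, 134, 134, 130, 125, 121, 112, 100, 125, 127, 125, 122, 118, 119, 129, 134]
220 [78, 65, 61, 86, 123, 129, 132, 136, 141, 81, 64, 75, 86, 93, 98, 106, 110, 113, 116, 120, 122, 123, 125, 128, 128, 127, 129, 132, 133, 134, 135, 135, 130, 125, 119, 113, 100, 127, 132, 130, 126, 121, 118, 120, 123]
235 [84, 67, 65, 59, 119, 126, 126, 124, 130, 89, 64, 72, 82, 91, 98, 104, 109, 112, 117, 120, 122, 123, 124, 126, 127, 129, 130, 131, 134, 134, 134, 134, 130, 125, 119, 113, 104, 129, 132, 132, 129, 126, 118, 122, 124]
1.4 37 [[296.4, 185.8]] 1.4 20 [[297.3, 220.1]] 180 [311.4 281.1] 200 [311.6 281.9] 220 [311.8 282.7] 
1.6 37 [[320.1, 183.1]] 1.6 20 [[320.2, 216.4]] 180 [334.7 305.4] 200 [334.5 305.8] 220 [334.2 306.1] 
1.8 37 [[339.5, 179.6]] 1.8 20 [[339.0, 211.6]] 180 [353.4 325.6] 200 [352.8 325.5] 220 [352.2 325.5] 
2.0 37 [[353.8, 175.6]] 2.0 20 [[352.9, 206.1]] 180 [366.8 340.5] 200 [366.  340.2] 220 [365.2 339.9]
```

Numbers: the bar is where predicted (angle ≈1.62, z ≈0.168). The pad tips in the pictures lie about 22 mm above the reported TCP, so the shut tips are resting on top of the bar. I'll raise, open, go deeper and grip again.

Call:
servo_tool:
  increments:
    - [0, 0, 0, -15, 0]
    - [0, 0, 0, -15, 0]
    - [0.5, 0, 0, 0, 0]
    - [0.5, 0, 0, 0, 0]
    - [0.5, 0, 0, 0, 0]
    - [0.5, 0, 0, 0, 0]

```text
t: 15.65
tool_pos: [0.6298, -0.072, 0.1796]
tool_rot: [-2.262, -2.179, 0.001]
contact_force: [0.5, -0.5, -0.2]
opening: 0.0426
grip_force: 0.0
```

Call:
servo_tool:
  increments:
    - [0.5, 0, 0, 15, 0]
    - [0.5, 0, 0, 15, 0]
    - [0.5, 0, 0, 10, 0]
    - [0.5, 0, 0, 5, 0]
    - [0.5, 0, 0, 0, 0]

```text
t: 16.27
tool_pos: [0.6299, -0.072, 0.1347]
tool_rot: [-2.262, -2.179, 0.001]
contact_force: [0.2, 0.8, 0.3]
opening: 0.0428
grip_force: 0.0
```

Call:
servo_tool:
  increments:
    - [0, 0, 0, 0, 0]
    - [0, 0, 0, 0, 0]
    - [0, 0, 0, 0, 0]
    - [0, 0, 0, 0, 0]
    - [0, 0, 0, 0, 0]

```text
t: 16.9
tool_pos: [0.6314, -0.0722, 0.1365]
tool_rot: [2.26, 2.178, 0.003]
contact_force: [5.6, 1.3, 2.7]
opening: 0.0124
grip_force: 27.1
```

Call:
servo_tool:
  increments:
    - [0, 0, -4.3, -2.4, 0]
    - [0, 0, -4.5, -2.1, 0]
    - [0, 0, -4.6, -1.7, 0]
    - [0, 0, -4.7, -1.3, 0]
    - [0, 0, -4.8, -0.9, 0]
    - [0, 0, -4.9, -0.5, 0]
    - [0, 0, 0, 0, 0]

```text
t: 17.77
tool_pos: [0.6064, -0.0715, 0.1488]
tool_rot: [2.256, 2.173, 0.011]
contact_force: [7.3, 0.6, 9.8]
opening: 0.013
grip_force: 26.2
```

Call:
servo_tool:
  increments:
    - [0, 0, -4.9, -0.2, 0]
    - [0, 0, -4.9, 0.2, 0]
    - [0, 0, -4.9, 0.6, 0]
    - [0, 0, -4.8, 1, 0]
    - [0, 0, -4.7, 1.4, 0]
    - [0, 0, -4.6, 1.8, 0]

```text
t: 18.52
tool_pos: [0.576, -0.0707, 0.1428]
tool_rot: [2.258, 2.175, 0.006]
contact_force: [4.2, -1.2, 8.4]
opening: 0.013
grip_force: 27.8
```

Call:
servo_tool:
  increments:
    - [0, 0, -4.4, 2.1, 0]
    - [0, 0, -4.2, 2.5, 0]
    - [0, 0, -4, 2.8, 0]
    - [0, 0, -3.8, 3.1, 0]

```text
t: 19.02
tool_pos: [0.5592, -0.0702, 0.131]
tool_rot: [2.258, 2.176, 0.005]
contact_force: [6.0, -1.4, 6.6]
opening: 0.0128
grip_force: 28.8
```

Call:
servo_tool:
  increments:
    - [0, 0, -3.5, 3.4, 0]
    - [0, 0, -3.2, 3.7, 0]
    - [0, 0, -2.9, 3.9, 0]
    - [0, 0, -2.6, 4.2, 0]
    - [0, 0, -0.6, 1.1, 0]
    - [0, 0, 0, 1, 0]

```text
t: 19.77
tool_pos: [0.546, -0.0698, 0.1136]
tool_rot: [2.259, 2.177, 0.002]
contact_force: [2.6, -1.9, 6.9]
opening: 0.0129
grip_force: 30.3
```

Call:
servo_tool:
  increments:
    - [0, 0, 0, 2, 0]
    - [0, 0, 0, 2, 0]
    - [0, 0, 0, 2, 0]
    - [0, 0, 0, 0, 0]

```text
t: 20.27
tool_pos: [0.5447, -0.0698, 0.1109]
tool_rot: [2.261, 2.179, -0.003]
contact_force: [-10.4, 0.5, 24.1]
opening: 0.0126
grip_force: 32.3
```

Call:
servo_tool:
  increments:
    - [0, 0, 0, -3, 0]
    - [0.2, 0, 0, 0, 0]
    - [0.35, 0, 0, 0, 0]
    - [0.35, 0, 0, 0, 0]
    - [0.35, 0, 0, 0, 0]
    - [0.35, 0, 0, -10, 0]
    - [0.35, 0, 0, -25, 0]
    - [0.35, 0, 0, -40, 0]
    - [0.35, 0, 0, -40, 0]
    - [0.35, 0, 0, -30, 0]
    - [0.35, 0, 0, 0, 0]

```text
t: 21.65
tool_pos: [0.5462, -0.0693, 0.258]
tool_rot: [2.258, 2.176, 0.006]
contact_force: [-0.2, -0.4, -0.3]
opening: 0.0301
grip_force: 0.0
```

```bash
python3 - <<'E'
from h import *
o,p,ph,t=pose();np.save("w6.npy",np.r_[o["tool_pos"],o["tool_rot"]]);print(p,ph,o["contact_force"])
for n in("wrist","side","scene"): cv2.imwrite(f"pics/{n}6.png",get_image(n)[:,:,::-1])
g=cv2.imread("pics/wrist6.png",0)
for a in(0,.05,.1,.2):
    t=np.arctan2(30,53)+a;x,z=100-61*np.cos(t),118+61*np.sin(t)
    q=proj("wrist",place(s,[[x+7,20,z],[x-7,20,z],[x,20,z]]),o);print(a,q.round(1).tolist())
r=int(round(q[2,1]));c0=int(q[2,0])-40
for k in(r-8,r,r+8):print(k,c0,g[k,c0:c0+75].tolist())
# knob
for x in(0,.1): print("knob",proj("wrist",place(s,[[-15-70*np.cos(x),145-70*np.sin(x),149]]),o).round(0).tolist(),[proj(n,place(s,[[-15-70*np.cos(x),145-70*np.sin(x),149]])).round(0).tolist() for n in("side","scene")])
E
```

```text
[ 0.54616433 -0.06931593  0.25796427] 87.87419512943319 [-0.21611321 -0.36868082 -0.26526055]
0 [[329.3, 167.1], [313.4, 167.1], [321.3, 167.1]]
0.05 [[331.1, 167.7], [315.1, 167.7], [323.1, 167.7]]
0.1 [[333.2, 168.2], [317.0, 168.3], [325.1, 168.3]]
0.2 [[337.8, 169.3], [321.4, 169.4], [329.6, 169.4]]
161 289 [154, 156, 154, 155, 156, 156, 159, 159, 159, 156, 157, 158, 158, 158, 157, 156, 154, 150, 153, 156, 156, 156, 159, 86, 69, 84, 96, 106, 112, 119, 124, 129, 130, 131, 131, 128, 126, 121, 105, 152, 161, 157, 158, 159, 160, 159, 157, 159, 160, 161, 108, 102, 104, 105, 105, 104, 104, 105, 103, 105, 107, 106, 105, 105, 103, 103, 106, 106, 105, 106, 107, 106, 106, 106, 106]
169 289 [153, 157, 154, 154, 158, 155, 158, 158, 159, 157, 156, 160, 158, 157, 158, 157, 154, 150, 153, 154, 155, 156, 158, 101, 70, 83, 95, 106, 112, 119, 123, 128, 130, 131, 133, 128, 126, 123, 108, 122, 154, 157, 159, 160, 160, 157, 155, 158, 159, 160, 105, 101, 105, 105, 106, 105, 105, 104, 104, 104, 102, 103, 103, 104, 103, 103, 102, 102, 104, 104, 104, 104, 106, 105, 103]
177 289 [153, 156, 153, 155, 157, 155, 157, 157, 158, 157, 157, 158, 157, 156, 158, 157, 155, 148, 152, 155, 154, 155, 158, 117, 75, 82, 94, 105, 111, 118, 125, 127, 130, 131, 131, 131, 125, 121, 108, 123, 153, 158, 157, 158, 158, 156, 156, 157, 157, 171, 120, 102, 103, 104, 104, 104, 105, 105, 106, 105, 104, 106, 103, 105, 104, 104, 104, 104, 105, 103, 105, 104, 104, 105, 103]
knob [[145.0, 3.0]] [[[278.0, 182.0]], [[323.0, 177.0]]]
knob [[147.0, 13.0]] [[[279.0, 183.0]], [[322.0, 178.0]]]
```

```bash
python3 - <<'E'
from h import *
w=np.load("w1.npy");o=dict(tool_pos=w[:3],tool_rot=w[3:])
def blob(f,x0,x1,y0,y1):
    g=cv2.imread(f,0)[y0:y1,x0:x1];n,l,st,c=cv2.connectedComponentsWithStats((g<50).astype(np.uint8))
    for i in range(1,n):
        if st[i,4]>8: print(f,(c[i]+[x0,y0]).round(1),st[i].tolist()[2:],"x",st[i,0]+x0,"y",st[i,1]+y0)
blob("pics/w1.png",185,235,20,65)
blob("pics/side0.png",265,288,165,192)
blob("pics/side6.png",265,288,165,192)
blob("pics/scene0.png",315,340,165,192)
for th in(0,.2,.3,.4,.5,.6):
    K=place(s,[[-15-70*np.cos(th),145+70*np.sin(th),z] for z in(149,128)])
    print(th,"w1",proj("wrist",K,o).round(1).tolist(),"side",proj("side",K).round(1).tolist(),"scene",proj("scene",K).round(1).tolist())
E
```

```text
pics/w1.png [208.2  42.7] [28, 26, 474] x 195 y 30
pics/side0.png [276.  179.5] [5, 10, 42] x 274 y 175
pics/side6.png [276.  179.6] [5, 10, 31] x 274 y 175
pics/scene0.png [329.8 178.6] [3, 9, 22] x 329 y 175
0 w1 [[216.5, 72.1], [223.0, 74.1]] side [[277.8, 181.6], [278.2, 186.1]] scene [[323.2, 176.9], [323.1, 181.7]]
0.2 w1 [[209.6, 57.8], [216.5, 60.6]] side [[276.5, 178.6], [276.9, 183.1]] scene [[326.1, 175.5], [326.0, 180.3]]
0.3 w1 [[207.0, 50.1], [214.1, 53.4]] side [[276.1, 177.0], [276.6, 181.5]] scene [[327.8, 174.9], [327.6, 179.7]]
0.4 w1 [[205.1, 42.1], [212.4, 45.9]] side [[276.0, 175.4], [276.5, 179.9]] scene [[329.5, 174.4], [329.3, 179.2]]
0.5 w1 [[203.9, 33.9], [211.3, 38.3]] side [[276.1, 173.8], [276.6, 178.4]] scene [[331.3, 174.1], [331.1, 178.8]]
0.6 w1 [[203.4, 25.6], [210.9, 30.5]] side [[276.5, 172.3], [276.9, 176.8]] scene [[333.1, 173.8], [332.9, 178.6]]
```

```bash
python3 - <<'E'
from h import *
PH=90-np.degrees(.0367)
a=place(s,[[-80,220,0]])[0];print(a)
plan([(*a[:2],.25,PH),(*a[:2],.11,PH)],0,35)
E
```

```text
[0.42642606 0.1557872  0.        ]
13 rows
[[0, 27.5, -15.7, 0.3, -0.0], [0, 27.5, -15.7, 0.3, -0.0], [0, 27.5, -15.7, 0.3, -0.0], [0, 27.5, -15.7, 0.3, -0.0], [0, 27.5, -15.7, 0.3, -0.0], [0, 27.5, -15.7, 0.2, -0.0], [0, 27.5, -15.7, 0.3, -0.0], [0, 27.5, -15.7, 0.2, -0.0], [0, -0.0, 0.0, 28.0, -0.0], [0, -0.0, 0.0, 28.0, -0.0], [0, -0.0, 0.0, 28.0, -0.0], [0, -0.0, 0.0, 28.0, -0.0], [0, -0.0, 0.0, 28.0, -0.0]] end [ 0.4264  0.1558  0.11   87.8727]
```

Call:
servo_tool:
  increments:
    - [0, 27.5, -15.7, 0, 0]
    - [0, 27.5, -15.7, 0, 0]
    - [0, 27.5, -15.7, 0, 0]
    - [0, 27.5, -15.7, 0, 0]
    - [0, 27.5, -15.7, 0, 0]
    - [0, 27.5, -15.7, 0, 0]
    - [0, 27.5, -15.7, 0, 0]
    - [0, 27.5, -15.7, 2, 0]
    - [0, 0, 0, 0, 0]

```text
t: 22.92
tool_pos: [0.4255, 0.1566, 0.2495]
tool_rot: [-2.258, -2.182, 0.004]
contact_force: [0.8, -0.5, -0.2]
opening: 0.0
grip_force: 0.0
```

Call:
servo_tool:
  increments:
    - [0, 0, 0, 28, 0]
    - [0, 0, 0, 30, 0]
    - [0, 0, 0, 30, 0]
    - [0, 0, 0, 30, 0]
    - [0, 0, 0, 20, 0]
    - [0, 0, 0, 8, 0]
    - [0, 0, 0, 0, 0]

```text
t: 23.8
tool_pos: [0.4268, 0.1551, 0.1049]
tool_rot: [-2.262, -2.179, 0.002]
contact_force: [-0.3, 0.4, 0.0]
opening: -0.0
grip_force: 0.0
```

Call:
servo_tool:
  increments:
    - [0, -10, 0, -2, 0]
    - [0, -10, 0, 0, 0]
    - [0, -8, 0, 0, 0]
    - [0, -8, 0, 0, 0]
    - [0, -8, 0, 0, 0]
    - [0, -8, 0, 0, 0]

```text
t: 24.55
tool_pos: [0.4249, 0.1033, 0.1075]
tool_rot: [-2.262, -2.18, -0.0]
contact_force: [-1.2, 3.1, 1.4]
opening: -0.0004
grip_force: 1.5
```

```bash
python3 - <<'E'
from h import *
o,p,ph,t=pose();c,q=np.cos(s[2]),np.sin(s[2]);d=p[:2]-s[:2];print(c*d[0]+q*d[1],-q*d[0]+c*d[1],p[2],o["contact_force"])
E
```

```text
-0.0795587305365166 0.16750585394039513 0.10749645621276102 [-1.24403037  3.11567658  1.39433506]
```

Call:
servo_tool:
  increments:
    - [0, -8, 0, 0, 0]
    - [0, -8, 0, 0, 0]
    - [0, -8, 0, 0, 0]
    - [0, -6, 0, 0, 0]
    - [0, -3, 0, 0, 0]

```text
t: 25.18
tool_pos: [0.4251, 0.0706, 0.1079]
tool_rot: [2.262, 2.178, 0.005]
contact_force: [4.5, 5.1, -2.7]
opening: 0.0001
grip_force: 2.7
```

Call:
servo_tool:
  increments:
    - [0, -2, 0, 0, 0]
    - [0, -2, 0, 0, 0]

```text
t: 25.42
tool_pos: [0.4252, 0.0694, 0.108]
tool_rot: [-2.261, -2.177, -0.014]
contact_force: [6.6, 17.3, -3.1]
opening: -0.0001
grip_force: 9.0
```

The lever is at its stop: the force jumped to 17 N at the predicted place. I'll back off and let it return.

Call:
servo_tool:
  increments:
    - [0, 0, 0, 0, 0]
    - [0, 10, 0, 0, 0]
    - [0, 12, 0, 0, 0]
    - [0, 12, 0, 0, 0]
    - [0, 12, 0, 0, 0]
    - [0, 12, 0, 0, 0]
    - [0, 12, 0, 0, 0]
    - [0, 12, 0, 0, 0]
    - [0, 10, 0, 0, 0]

```text
t: 26.55
tool_pos: [0.4271, 0.1593, 0.1075]
tool_rot: [2.262, 2.18, -0.001]
contact_force: [-0.5, 0.0, 0.5]
opening: 0.0001
grip_force: 0.0
```

Call:
servo_tool:
  increments:
    - [0, 0, 0, -30, 0]
    - [0, 0, 0, -40, 0]
    - [0, 0, 0, -40, 0]
    - [0, 0, 0, -20, 0]
    - [0, 20, -10, 0, 0]
    - [0, 30, -10, 0, 0]
    - [0, 30, 0, 0, 0]
    - [0, 30, 0, 0, 0]
    - [0, 30, 0, 0, 0]
    - [0, 0, 0, 0, 0]
    - [0, 0, 0, 0, 0]

```text
t: 27.92
tool_pos: [0.4121, 0.2988, 0.2368]
tool_rot: [-2.262, -2.18, 0.003]
contact_force: [-0.3, -0.1, -0.8]
opening: 0.0002
grip_force: 0.0
```

```bash
python3 - <<'E'
from h import *
o=get_obs();print(o["t"],o["tool_pos"],o["contact_force"])
for n in("side","scene"): cv2.imwrite(f"pics/{n}7.png",get_image(n)[:,:,::-1])
for f,x0,x1,y0,y1 in(("side",265,288,165,192),("scene",315,340,165,192)):
  for k in("0","7"):
    g=cv2.imread(f"pics/{f}{k}.png",0)[y0:y1,x0:x1];n,l,st,c=cv2.connectedComponentsWithStats((g<50).astype(np.uint8))
    print(f,k,[(c[i]+[x0,y0]).round(1).tolist()+[int(st[i,4])] for i in range(1,n) if st[i,4]>8])
for n in("side","scene"):
    d=cv2.absdiff(cv2.imread(f"pics/{n}6.png",0),cv2.imread(f"pics/{n}7.png",0))
    P=place(s,[[47,y,148] for y in(-30,0,30)]+[[0,-40,145],[0,40,145],[-65,-100,110],[65,-100,110]]);q=proj(n,P).round().astype(int)
    print(n,[int(d[v-3:v+4,u-3:u+4].max()) for u,v in q])
E
```

```text
27.925 [0.41205955 0.29878156 0.23676795] [-0.27264899 -0.10487792 -0.76700061]
side 0 [[276.0, 179.5, 42]]
side 7 [[275.9, 179.5, 38]]
scene 0 [[329.8, 178.6, 22]]
scene 7 [[329.8, 178.6, 22]]
side [19, 15, 15, 17, 18, 17, 15]
scene [7, 6, 8, 6, 6, 8, 7]
```

```bash
python3 -c "
from station import *
print(finish_job())"
```

```text
the job is handed in; nothing more can be done
None
```

The job is handed in at about 28 s of the 69 s allowed: the long lid is seated in the pan, the clamp is down on it, and the timer lever went to its stop and sprang back. The hand-in call returned no verdict, so this rests on my own camera and force checks.

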